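Shim the rocking balance

TASK

The white balance rocks because its red foot is too short. Slide the orange wedge shim along the bench, thin edge first, under the middle of the red foot until the balance stands level and can no longer rock, then let go and move clear. Push the shim only: do not pick it up, do not push or lift the balance by hand, and leave everything else where it is.

Things in the scene. Friction and masses are not known exactly. Their poses are not given: they have to be found in the camera images.
- stand: two black feet of a white top-pan balance. Origin: on the bench under the balance's middle; z up, -x its display side. Balance: 220 x 220 mm, underside 24, pan 71 mm above the bench, heavy, does not slide. Black feet at (-90,-90) and (90,90) mm stay on the bench; the red foot at (-90,90) mm is too short; the fourth is at (90,-90) mm
- balance (a joint): how far the balance leans down towards its red foot, about the diagonal through the two feet that stay down, rad: 0.06 at the start (red foot down, opposite foot in the air), 0 when level. At 0 there is a firm stop: the opposite foot is on the bench. Only weight (a few newtons on the red foot) holds it down
- short_foot (a point): lowest point, in the middle, of the red short foot, a shallow dome 34 mm across. 8 mm above the bench when the balance is level, about 0.5 mm when it leans; the dome's rim is 5 mm higher. The balance's side stands 20 mm further out than this point
- shim: orange rigid wedge lying on the bench, 140 x 56 mm, 0.13 kg. Origin: centre of its underside, 70 mm from either end. Its +x points to the thin edge (2.5 mm high); the top rises evenly to 20 mm at the upright thick end. It levels the balance when the thin edge is about 45 mm past the red foot's middle. It starts off the balance's +y side, thin edge roughly towards it, up to 60 mm off line
- tube_a: bystander: capped sample tube, blue cap, 33 mm across, 103 mm tall, standing; origin under its base
- tube_b: bystander: capped sample tube like tube_a, on the left
- jar: bystander: round soil jar, 60 mm across, 75 mm tall; origin under its base
- sprayer: bystander: clear bottle, 68 mm across, 190 mm tall; origin under its base
- glovebox: bystander: green glove box, 120 x 240 x 85 mm; origin under its middle
- notebook: bystander: brown notebook, 150 x 210 x 14 mm; origin under its middle
- spatula: bystander: spatula lying on the bench near the robot; origin at its middle
Things that resemble listed ones, but are neither listed nor needed, are in the scene too. Several things look just like the shim: the one meant starts farthest to the robot's right.

How it is judged:
By the outcome, as a careful person would: the job done as asked, in the order asked, and still so for the second after the job is handed in, with the robot touching nothing.
It also fails if it takes over 54 s, if anything falls off the work surface, if the arm or the gripper's body presses on something with over 40 N, if the wrist force passes 120 N, or if a joint passes its speed limit or range.

ROBOT

A 6-joint arm with a two-finger parallel gripper is mounted at the origin on the work surface. World frame = base frame: x ahead of the robot, y to its left, z up, the work surface at z = 0. Lengths are in m, angles in rad, forces in N, time in s.
With the tool pointing down it reaches from about 0.425 to 0.925 m from the base axis. Payload 12.5 kg.
Tool frame: the origin (TCP) lies between the finger pads; the fingertips stand 8 mm ahead of it and the grasp point (between the pads) lies 11 mm behind it; z points along the fingers, x is the direction in which the jaws open and shut, and the axes are right-handed (so a half turn about z gives the same grasp; the last joint's range is limited). The gripper opens to 85 mm and grips with 20 to 120 N. Pads are 22 mm wide; open, the fingers measure 114 mm over their backs; the gripper's body (76 mm by 85 mm) begins 54 mm behind the grasp point. The pads swing forward as they close: fully open they stand 13 mm farther back than shut.
Start: joints at [-1.335, 0.491, 1.559, -0, 1.092, -0.106], TCP at [0.21, -0.589, 0.239] pointing down, gripper open.
Joint ranges: [-3.1, 3.1], [-0.84, 2.19], [0.05, 2.79], [-1.13, 4.28], [0.06, 2.93], [-2.69, 2.69]. Speed limits (rad/s): [2.22, 2.22, 2.79, 3.14, 3.14, 3.14].

INTERFACE

Orientations are given as a rotation vector (axis times angle).
In Python, from bench import ctrl, vision gives the robot as it stands.
- The arm moves only by the tool play_rows, never from a script. Its argument "increments" is a list of rows, each a list of 6 numbers: the shift along the tool's x, y, z in cm, then the turn, a rotation vector about the tool's x, y, z in rad. A call has 1 to 12 rows; each row shifts and turns the pose as measured when the row begins, along the tool's axes as they then stand; what a row does not reach is not made up. A row lasts 1/10 s, in which the tool goes at most 50 mm and 8.59 degrees, less where a joint would pass 70% of its speed; a pose out of reach is approached as far as the arm can. A call is refused whole if a number of a shift passes 5 or a number of a turn 0.15, either way. A call with a gripper value outside its range is refused whole. "hand" is the finger opening in cm, from 0 to 8.54, set as the call begins (left out, the last holds). The fingers move at their own pace and stop on an object; "grip_force" is the grip in N (left out, the last holds). Time passes only in rows, so rows that do not move let the fingers close. It gives the time, the measured TCP pose, the force and the opening at its end, in the units of the state.
- ctrl.read_state(): the state, without advancing time (a new reading comes with each control period).
- vision.grab_frame(name): name is "side" or "top" or "wrist"; returns the picture (384x512x3 uint8, blue, green, red); there is no depth.
- vision.calibration(name): a dict with "fx", "fy", "cx", "cy" (pixels), "k1" (the pictures are not rectified: a ray, as slopes to the right and down, at radius r is drawn at 1 + k1 r^2 times it, then the intrinsics apply), "world_from_camera" (4x4, takes a point from camera to world coordinates). Camera axes: x right, y down, z forward; pixel columns grow to the right and rows downward; lengths in m; the calibration is good to about 2 mm. A picture is of the moment at which its call begins: read the wrist's pose just before it. calibration takes no time and is no camera call; for the wrist camera it gives the pose at the moment of the call.
- ctrl.sign_off(): hands the job in, once; it reports no verdict.
The state is a dict: "time_s": time; "joints": joint angles; "qd": joint speeds; "effort": joint torques, N m; "ee_pos": TCP position; "tool_rot": TCP orientation; "contact_force": force on the tool from outside, world axes, zero at the start; "moment": the same for the moment, N m; "grip_width": finger opening in m.
Only numpy, scipy, OpenCV 4.12 (cv2) and the standard library are available. Lean on these libraries where they do the work, as an engineer would, in place of code of your own. Each camera call takes 0.05 s, during which the arm holds its last target. There are 200 camera calls.

## Working session

There is one attempt and no reset: what is moved stays moved. The work goes in short steps, Python scripts to look and compute and a tool call to move; the robot and the scene stay as the last step left them, time stands still between calls to the robot, and variables do not carry over. Pictures are saved under pics/ and viewed, about 8 in all and at most 12, crops included, and the job is handed in when it is done.

Besides the shell and the picture viewer there is one more tool, called after "Request:" as name(argument=value, ...), one argument or row to a line, values as JSON. play_rows: Moves the arm, as the interface text tells. Its arguments: {"type":"object","properties":{"increments":{"type":"array"},"hand":{"type":"number"},"grip_force":{"type":"number"}},"required":["increments"]}

```bash
mkdir -p pics; ls
cat > h.py <<'E'
import numpy as np, cv2
from bench import ctrl, vision
def ray(c,u,v):
    x,y=(u-c["cx"])/c["fx"],(v-c["cy"])/c["fy"]
    K=np.array([[c["fx"],0,c["cx"]],[0,c["fy"],c["cy"]],[0,0,1.]])
    p=cv2.undistortPoints(np.array([[[u,v]]],float),K,np.array([c["k1"],0,0,0,0.]))[0,0]
    T=np.array(c["world_from_camera"]); return T[:3,3],T[:3,:3]@np.array([p[0],p[1],1])
def at(c,u,v,z):
    o,d=ray(c,u,v); return o+d*(z-o[2])/d[2]
def px(c,P):
    T=np.linalg.inv(np.array(c["world_from_camera"])); q=T[:3,:3]@np.array(P)+T[:3,3]
    s=q[:2]/q[2]; s=s*(1+c["k1"]*(s@s)); return np.array([c["fx"]*s[0]+c["cx"],c["fy"]*s[1]+c["cy"]])
E
python3 - <<'E'
from h import *
print(ctrl.read_state())
a=vision.grab_frame("top");b=vision.grab_frame("side")
cv2.imwrite("pics/top.png",a);cv2.imwrite("pics/side.png",b)
cv2.imwrite("pics/top1.png",cv2.resize(a,(800,600),interpolation=cv2.INTER_CUBIC))
for n in("top","side","wrist"):print(n,vision.calibration(n))
E
```

```text
pics
{'time_s': 0.0, 'joints': array([-1.33460931e+00,  4.91591693e-01,  1.55948759e+00,  9.18799146e-06,
        1.09172405e+00, -1.05592466e-01]), 'qd': array([ 1.35967380e-03, -1.57129817e-03,  5.37555584e-04,  5.60573260e-04,
       -4.26486033e-06,  5.32050313e-04]), 'effort': array([-1.74091965e-03, -6.18456030e+01, -2.61596900e+01, -7.42176667e-05,
        4.06053790e-03, -1.60595215e-05]), 'ee_pos': array([ 0.20944912, -0.58860625,  0.23869465]), 'tool_rot': array([-2.56619873e+00,  1.81084846e+00,  1.42079467e-03]), 'contact_force': array([-0.09873814, -0.27162361, -0.9128859 ]), 'moment': array([ 0.01026684,  0.00506011, -0.00026923]), 'grip_width': 0.08566781073718154}
top {'fx': 442.69501877674935, 'fy': 442.69501877674935, 'cx': 249.2848033233527, 'cy': 191.76875897560748, 'k1': -0.10113771626092292, 'world_from_camera': array([[ 0.01561205, -0.98137331,  0.19147504,  0.2167227 ],
       [-0.99978779, -0.01789576, -0.01020334,  0.06721981],
       [ 0.01343987, -0.19127511, -0.98144445,  1.45596863],
       [ 0.        ,  0.        ,  0.        ,  1.        ]])}
side {'fx': 458.83672854054663, 'fy': 458.83672854054663, 'cx': 245.31088957437385, 'cy': 185.04242209663465, 'k1': -0.047521298232545514, 'world_from_camera': array([[ 0.98690097, -0.09994171,  0.12664176,  0.25991241],
       [-0.16080586, -0.54634507,  0.82197843, -1.52965   ],
       [-0.01295983, -0.83157604, -0.55525969,  1.11213134],
       [ 0.        ,  0.        ,  0.        ,  1.        ]])}
wrist {'fx': 290.4563171580416, 'fy': 290.4563171580416, 'cx': 255.56218778103877, 'cy': 197.11987696211415, 'k1': -0.04393204503328417, 'world_from_camera': array([[ 0.33515344, -0.90216535, -0.27160605,  0.27831671],
       [-0.94216292, -0.32125949, -0.09550582, -0.56248217],
       [-0.00109398,  0.28790626, -0.95765797,  0.37293067],
       [ 0.        ,  0.        ,  0.        ,  1.        ]])}
```

View pics/top1.png

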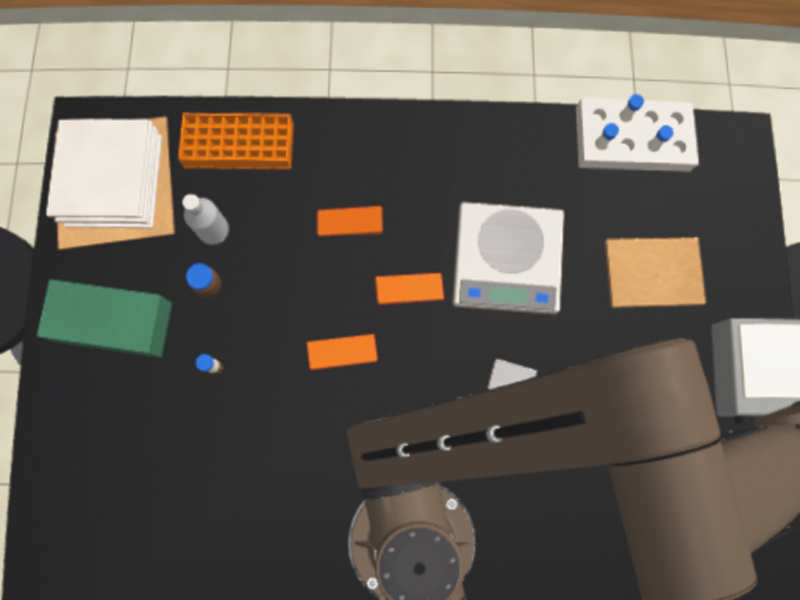

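View pics/side.png

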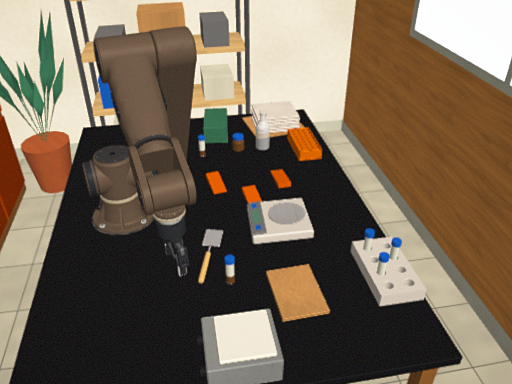

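Top view (800x600): three shim-like orange blocks, at (350,221), (409,289) and (342,352). The image's right is the robot's right (−y), so (409,289) is the one meant. It also points at the red foot's corner, the balance's lower left. I'll confirm it in an enlarged crop.

Run:
```python
from h import *
a=cv2.imread("pics/top.png");b=cv2.imread("pics/side.png")
A=cv2.resize(a[120:210,215:370],None,fx=5,fy=5,interpolation=cv2.INTER_CUBIC)
B=cv2.resize(b[165:255,205:330],None,fx=6,fy=6,interpolation=cv2.INTER_CUBIC)
cv2.imwrite("pics/ca.png",A);cv2.imwrite("pics/cb.png",B)
c=vision.calibration("top")
for n,(u,v) in dict(A=(350,221),B=(409,289),C=(342,352)).items(): print(n,at(c,u*.64,v*.64,.012))
```

```text
A [0.67127053 0.14093731 0.012     ]
B [0.52232469 0.01096656 0.012     ]
C [0.38480036 0.15004563 0.012     ]
```

View pics/ca.png

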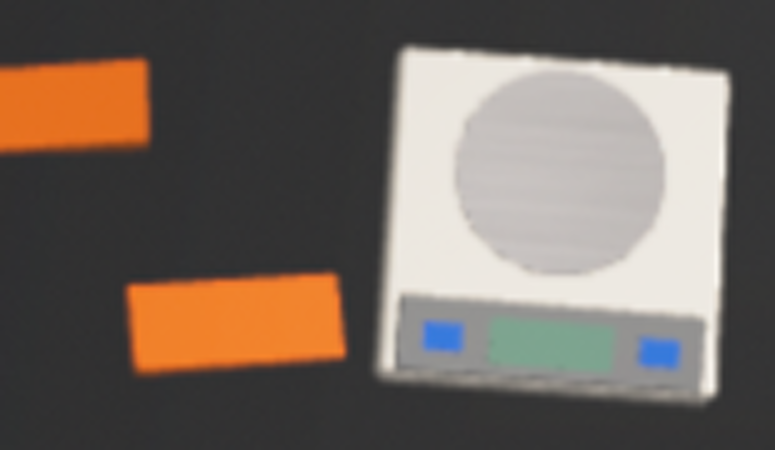

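View pics/cb.png

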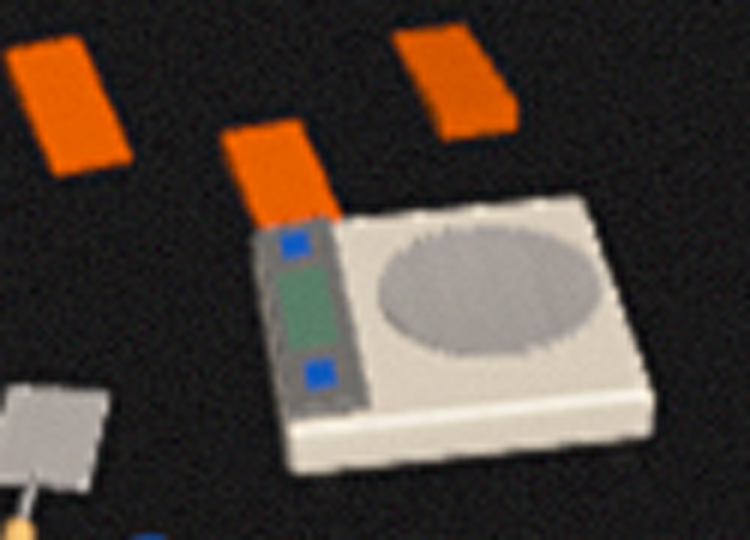

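The crop confirms it. The target shim has corners at crop (127,285), (136,374) for the thick end and (337,273), (346,358) for the thin end. Its thin edge faces the balance's lower-left (red foot) corner. Now I fit the poses.

```bash
cat > fit.py <<'E'
from h import *
from scipy.optimize import least_squares
def R(t): return np.array([[np.cos(t),-np.sin(t)],[np.sin(t),np.cos(t)]])
def shimpts(p): # thickTL.. order: thick+y? corners local
    L=[(-.07,-.028,.02),(-.07,.028,.02),(.07,-.028,.0025),(.07,.028,.0025)]
    return [np.r_[R(p[2])@np.array(l[:2])+p[:2],l[2]] for l in L]
def balpt(p,l,lean=.06):
    # lean about diagonal (1,1)/sqrt2 ; red (-,+) goes down
    d=(-l[0]+l[1])/np.sqrt(2)
    return np.r_[R(p[2])@np.array(l[:2])+p[:2],l[2]-lean*d]
def fit(cam,P,obs,x0):
    r=least_squares(lambda p:np.ravel([px(cam,a)-o for a,o in zip(P(p),obs)]),x0,x_scale=.01); return r.x,np.abs(r.fun).max()
E
python3 - <<'E'
from fit import *
c=vision.calibration("top")
o=lambda L:[np.array((215+(u+.5)/5-.5,120+(v+.5)/5-.5)) for u,v in L]
# shim +x ~ -y world => yaw -pi/2; local +y = world +x (up in image)
s,e=fit(c,shimpts,o([(136,374),(127,285),(346,358),(337,273)]),[.52,.01,-1.57]); print("shim",s,e)
C=[(.11,.11),(.11,-.11),(-.11,-.11)]
ob=o([(402,47),(730,72),(710,392)])
b,e=fit(c,lambda p:[balpt(p,(*l,p[3])) for l in C],ob,[.6,-.2,0,.065]); print("bal free h",b,e)
for h in(.06,.066):
  b,e=fit(c,lambda p:[balpt(p,(*l,h)) for l in C],ob,[.6,-.2,0]); print(h,b,e, "red",balpt(b,(-.09,.09,.008)))
red=balpt(b,(-.09,.09,.008))
print("thin edge",np.mean(shimpts(s)[2:],0),"red in shim frame",R(s[2]).T@(red[:2]-s[:2]))
E
```

```text
shim [ 0.52555624  0.0099824  -1.45857082] 0.6871384826858389
bal free h [ 0.59735345 -0.20150082 -0.07447473  0.03083828] 0.49311964606749825
0.06 [ 0.58902809 -0.19516669 -0.07493585] 1.15650770917793 red [ 5.06018578e-01 -9.86813470e-02  3.63246763e-04]
0.066 [ 0.58731593 -0.19386336 -0.07503367] 1.350113630127879 red [ 5.04315863e-01 -9.73698964e-02  3.63246763e-04]
thin edge [ 0.53339555 -0.05957725  0.0025    ] red in shim frame [ 0.10429827 -0.03312916]
```

Request:
play_rows(
  increments=[
    [-3.3, -3.4, 0, 0, 0, 0],
    [-3.3, -3.4, 0, 0, 0, 0],
    [-3.3, -3.4, 0, 0, 0, 0],
    [-3.3, -3.4, 0, 0, 0, 0],
    [-3.3, -3.4, 0, 0, 0, 0],
    [-3.3, -3.4, 0, 0, 0, 0],
    [-3.3, -3.4, 0, 0, 0, 0],
    [-3.3, -3.4, 0, 0, 0, 0],
    [-3.3, -3.4, 0, 0, 0, 0],
    [-3.3, -3.4, 0, 0, 0, 0],
    [-3.3, -3.4, 0, 0, 0, 0],
    [-3.3, -3.4, 0, 0, 0, 0],
  ],
)

```text
time_s: 1.3
ee_pos: [0.4667, -0.0636, 0.2367]
tool_rot: [-2.557, 1.822, 0.005]
contact_force: [0.7, -0.2, -0.4]
grip_width: 0.0855
```

Request:
play_rows(
  increments=[
    [0, 0, 0, 0, 0, -0.14],
    [0, 0, 0, 0, 0, -0.14],
    [0, 0, 0, 0, 0, -0.14],
    [0, 0, 0, 0, 0, -0.14],
    [0, 0, 0, 0, 0, -0.14],
    [0, 0, 0, 0, 0, -0.14],
    [0, 0, 0, 0, 0, -0.14],
    [0, 0, 0, 0, 0, -0.14],
    [0, 0, 0, 0, 0, -0.14],
  ],
)

```text
time_s: 2.2
ee_pos: [0.4677, -0.0559, 0.2348]
tool_rot: [-3.134, -0.12, 0.009]
contact_force: [-0.6, -0.6, 0.5]
grip_width: 0.0857
```

Request:
play_rows(
  increments=[
    [1.5, -4, 0, 0, 0, 0.08],
    [1.5, -4, 0, 0, 0, 0.07],
    [1.5, -4, 0, 0, 0, 0],
    [0, 0, 0, 0, 0, 0],
  ],
)

```text
time_s: 2.6
ee_pos: [0.5128, 0.0671, 0.2346]
tool_rot: [-3.135, 0.103, 0.01]
contact_force: [-0.2, -0.8, -0.8]
grip_width: 0.0854
```

Run:
```python
from h import *
c=vision.calibration("wrist"); s=ctrl.read_state()
a=vision.grab_frame("wrist"); cv2.imwrite("pics/w1.png",a); np.save("w1.npy",c,allow_pickle=True)
cv2.imwrite("pics/w1b.png",cv2.resize(a,(800,600),interpolation=cv2.INTER_CUBIC))
print(s["time_s"],s["ee_pos"],s["tool_rot"])
```

```text
2.6 [0.51283787 0.06710235 0.23463135] [-3.13482184  0.10289497  0.01043327]
```

View pics/w1b.png

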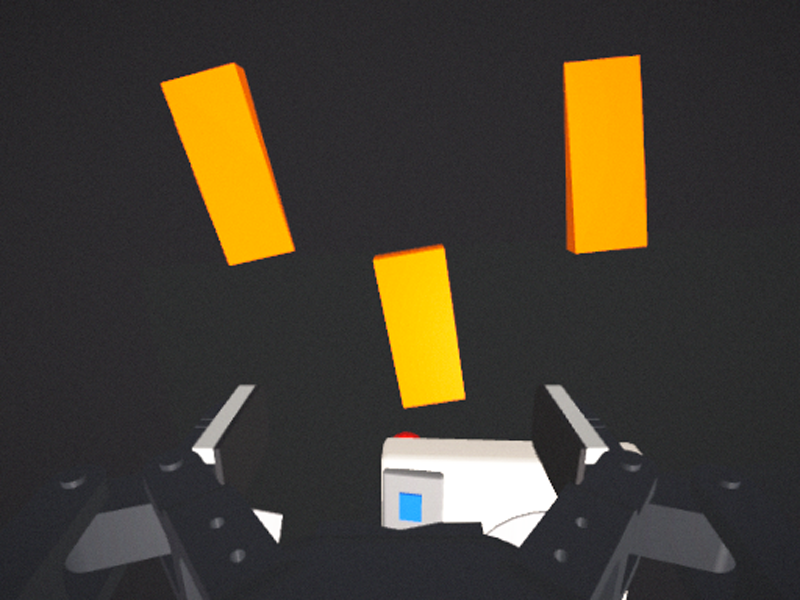

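Run:
```python
from h import *
a=cv2.imread("pics/w1.png")
cv2.imwrite("pics/w1c.png",cv2.resize(a[150:300,225:350],None,fx=4,fy=4,interpolation=cv2.INTER_CUBIC))
b,g,r=[a[...,i].astype(int) for i in range(3)]
m=(r>110)&(g<60)&(b<60); m[:270]=0; m[300:]=0
y,x=np.where(m); print(len(x),x.min(),x.max(),y.min(),y.max()); 
for yy in range(y.min(),y.max()+1): print(yy,x[y==yy].min(),x[y==yy].max())
```

```text
42 252 267 276 279
276 258 260
277 256 264
278 253 266
279 252 267
```

View pics/w1c.png

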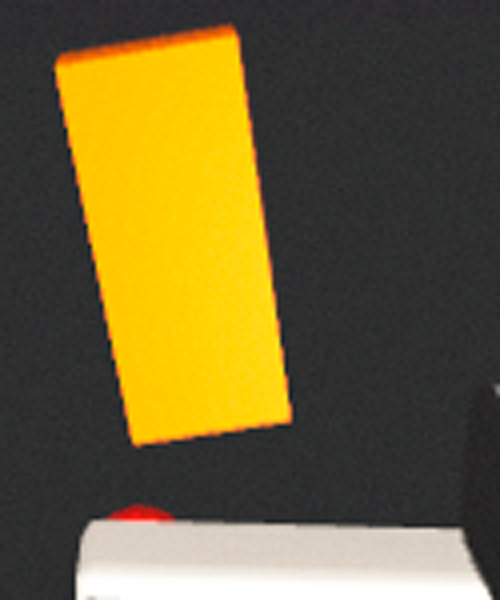

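The wrist crop shows the shim's thick top edge at (58,68)–(238,38) and its thin edge at (133,445)–(291,422). The red foot peeks out under the balance at about (140,505).

```bash
cat > tgt.py <<'E'
from fit import *
c=np.load("w1.npy",allow_pickle=True).item()
o=lambda L:[np.array((225+(u+.5)/4-.5,150+(v+.5)/4-.5)) for u,v in L]
s,e=fit(c,shimpts,o([(58,68),(238,38),(133,443),(291,420)]),[.52,.01,-1.57]); print("shim",s,e)
# balance wall: near bottom edge line (z .024 less lean) 
rim=[at(c,u,v,.0055) for u,v in((259.2,275.6),(251.5,279.3),(267.5,279.3))]; print("rim pts",rim)
# circle centre of r=17mm from extreme point
f=least_squares(lambda p:[np.hypot(*(q[:2]-p))-.017 for q in rim],rim[0][:2]+[0,-.017]);print("red",f.x,f.fun)
e1,e2=[at(c,*q,.018) for q in o([(95,519),(460,527)])]; print("wall bottom",e1,e2,np.arctan2(*(e2-e1)[1::-1]))
red=f.x;d=-1.571-.075;u=np.array([np.cos(d),np.sin(d)])
print("red in shim",R(s[2]).T@(red-s[:2]),"final shim",red-.025*u,"red in bal-aligned frame of shim",R(d).T@(red-s[:2]))
E
python3 tgt.py
```

```text
shim [ 0.5263217   0.01213462 -1.46664367] 0.5794512589930036
rim pts [array([ 0.5061497, -0.0821578,  0.0055   ]), array([ 0.49478979, -0.08751019,  0.0055    ]), array([ 0.5176155 , -0.08890851,  0.0055    ])]
red [ 0.50546183 -0.09997392] [ 0.0008294  -0.00059156 -0.0005636 ]
wall bottom [ 0.49128614 -0.07950822  0.018     ] [ 0.61725357 -0.09084582  0.018     ] -0.08976235480982513
red in shim [ 0.10933234 -0.03240214] final shim [ 0.50734015 -0.07504458] red in bal-aligned frame of shim [ 0.11335893 -0.01237789]
```

Both views agree: the red foot is at (0.505, −0.099) and the shim needs about 12 mm sideways and −0.18 rad of turn. I'll cage it loosely by its sides near the thick end, wider than the shim so nothing is gripped, and nudge it into line.

Request:
play_rows(
  increments=[
    [0.4, 0.5, 0, 0, 0, -0.09],
    [0.4, 0.5, 4, 0, 0, -0.08],
    [0, 0, 4.5, 0, 0, 0],
    [0, 0, 4.5, 0, 0, 0],
    [0, 0, 4, 0, 0, 0],
    [0, 0, 1.5, 0, 0, 0],
    [0, 0, 0, 0, 0, 0],
  ],
)

```text
time_s: 3.35
ee_pos: [0.5175, 0.0511, 0.0441]
tool_rot: [-3.133, -0.173, 0.008]
contact_force: [-0.8, 0.2, 0.1]
grip_width: 0.0852
```

Request:
play_rows(
  increments=[
    [0.4, -0.5, 1.2, 0, 0, 0],
    [0, 0, 1.2, 0, 0, 0],
    [0, 0, 0.7, 0, 0, 0],
    [0, 0, 0, 0, 0, 0],
  ],
)

```text
time_s: 3.75
ee_pos: [0.5219, 0.0558, 0.013]
tool_rot: [-3.133, -0.171, 0.003]
contact_force: [0.7, -0.3, -0.3]
grip_width: 0.0853
```

Request:
play_rows(
  increments=[
    [0, 0, 0, 0, 0, 0],
    [0, 0, 0, 0, 0, 0],
    [0, 0, 0, 0, 0, 0],
    [0, 0, 0, 0, 0, 0],
  ],
  hand=6.0,
  grip_force=20,
)

```text
time_s: 4.15
ee_pos: [0.5226, 0.0559, 0.0144]
tool_rot: [-3.133, -0.172, -0.001]
contact_force: [-0.5, 0.3, 0.5]
grip_width: 0.06
```

Run:
```python
from h import *
print(ctrl.read_state()["ee_pos"]);a=vision.grab_frame("wrist");cv2.imwrite("pics/w2.png",a)
```

```text
[0.52259421 0.05591884 0.0144225 ]
```

View pics/w2.png

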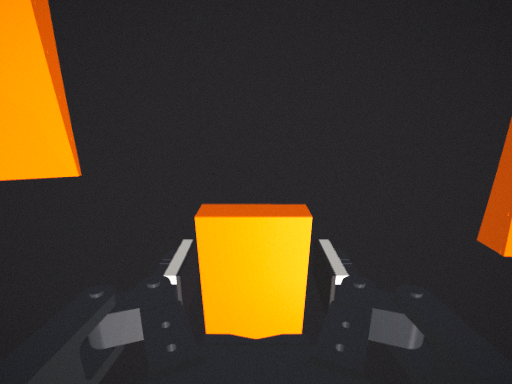

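Request:
play_rows(
  increments=[
    [0, 0, 0.4, 0, 0, 0],
    [0, 0, 0, 0, 0, 0.05],
    [-0.2, 0, 0, 0, 0, 0.05],
    [-0.2, 0, 0, 0, 0, 0.05],
    [0, 0, 0, 0, 0, 0.05],
    [0, 0, 0, 0, 0, 0],
    [0, 0, 0, 0, 0, 0],
  ],
  hand=5.7,
)

```text
time_s: 4.9
ee_pos: [0.5197, 0.0558, 0.0101]
tool_rot: [-3.134, 0.151, -0.005]
contact_force: [-0.7, 0.1, 1.3]
grip_width: 0.0569
```

Request:
play_rows(
  increments=[
    [0, 0, 0, 0, 0, 0],
    [0, 0, 0, 0, 0, 0],
    [0, 0, 0, 0, 0, 0],
    [0, 0, -4, 0, 0, 0],
    [0, -2, -4, 0, 0, 0],
    [0, -4, -3, 0, 0, 0],
    [0, -2, -3, 0, 0, 0],
    [0, 0, 0, 0, 0, 0],
  ],
  hand=8.5,
)

```text
time_s: 5.7
ee_pos: [0.5266, 0.1369, 0.1539]
tool_rot: [-3.133, 0.149, 0.002]
contact_force: [0.4, 0.2, 0.1]
grip_width: 0.0846
```

Run:
```python
from h import *
c=vision.calibration("wrist"); np.save("w3.npy",c,allow_pickle=True)
a=vision.grab_frame("wrist");cv2.imwrite("pics/w3.png",a)
cv2.imwrite("pics/w3b.png",cv2.resize(a[130:330,155:385],None,fx=3,fy=3,interpolation=cv2.INTER_CUBIC))
```

```text
(no output)
```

View pics/w3b.png

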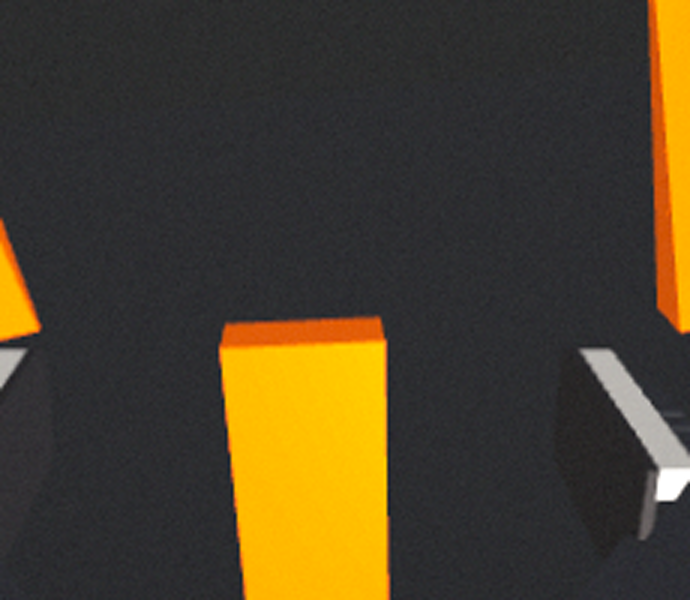

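The crop shows the shim's thick top edge at (221,347)–(386,340), with its sides leaving the crop at (244,600) and (389,600).

Run:
```python
from fit import *
c=np.load("w3.npy",allow_pickle=True).item()
o=lambda u,v:np.array((155+(u+.5)/3-.5,130+(v+.5)/3-.5))
W=lambda p,x,y:np.r_[R(p[2])@np.array([x,y])+p[:2],.02-.0175*(x+.07)/.14]
ob=[o(221,347),o(386,340),o(244,598),o(389,598)]
f=lambda p:np.ravel([px(c,W(p,*q))-b for q,b in zip([(-.07,-.028),(-.07,.028),(p[3],-.028),(p[4],.028)],ob)])
r=least_squares(f,[.52,.01,-1.6,0,0],x_scale=.01);p=r.x;print(p,np.abs(r.fun).max())
red=np.array([.5055,-.099]); print("red in shim",R(p[2]).T@(red-p[:2]))
```

```text
[ 0.51750594  0.01265833 -1.6208079   0.0464254   0.04927331] 0.5637801885898739
red in shim [ 0.11211891 -0.00640904]
```

Request:
play_rows(
  increments=[
    [0, 0, 0, 0, 0, -0.045],
    [-0.3, 1.2, 0, 0, 0, 0],
    [0, 1.0, 3, 0, 0, 0],
    [0, 0, 4, 0, 0, 0],
    [0, 0, 4, 0, 0, 0],
    [0, 0, 1.8, 0, 0, 0],
    [0, 0, 0, 0, 0, 0],
  ],
  hand=2.5,
)

```text
time_s: 6.45
ee_pos: [0.5165, 0.1062, 0.0151]
tool_rot: [-3.138, 0.09, 0.016]
contact_force: [0.0, -0.3, 0.3]
grip_width: 0.0253
```

Request:
play_rows(
  increments=[
    [0.5, 0, 0.1, 0, 0, 0],
    [0, 0.5, 0, 0, 0, 0],
    [0, 0.5, 0, 0, 0, 0],
    [0, 0.5, 0, 0, 0, 0],
    [-0.04, 0.5, 0, 0, 0, 0],
    [-0.04, 0.5, 0, 0, 0, 0],
    [-0.04, 0.5, 0, 0, 0, 0],
    [-0.04, 0.5, 0, 0, 0, 0],
    [-0.04, 0.5, 0, 0, 0, 0],
    [0, 0, 0, 0, 0, 0],
  ],
)

```text
time_s: 7.45
ee_pos: [0.5179, 0.0607, 0.0174]
tool_rot: [-3.137, 0.095, 0.01]
contact_force: [0.6, -0.7, 0.6]
grip_width: 0.0251
```

Run:
```python
from h import *
c=vision.calibration("wrist"); np.save("w4.npy",c,allow_pickle=True)
a=vision.grab_frame("wrist");t=vision.grab_frame("top");s=vision.grab_frame("side")
f=lambda i:cv2.resize(i,None,fx=3,fy=3,interpolation=cv2.INTER_CUBIC)
A=f(a[190:384,150:360]);T=f(t[120:217,215:345])
out=np.zeros((582,800,3),np.uint8)
A=cv2.resize(a,(400,300));T=cv2.resize(t[130:215,230:343],(400,300),interpolation=cv2.INTER_CUBIC);S=cv2.resize(s[160:250,210:330],(400,300),interpolation=cv2.INTER_CUBIC)
cv2.imwrite("pics/m4.png",np.vstack([np.hstack([A,T]),np.hstack([S,S*0])]))
for n,i in dict(w4=a,t4=t,s4=s).items(): cv2.imwrite(f"pics/{n}.png",i)
```

```text
(no output)
```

View pics/m4.png

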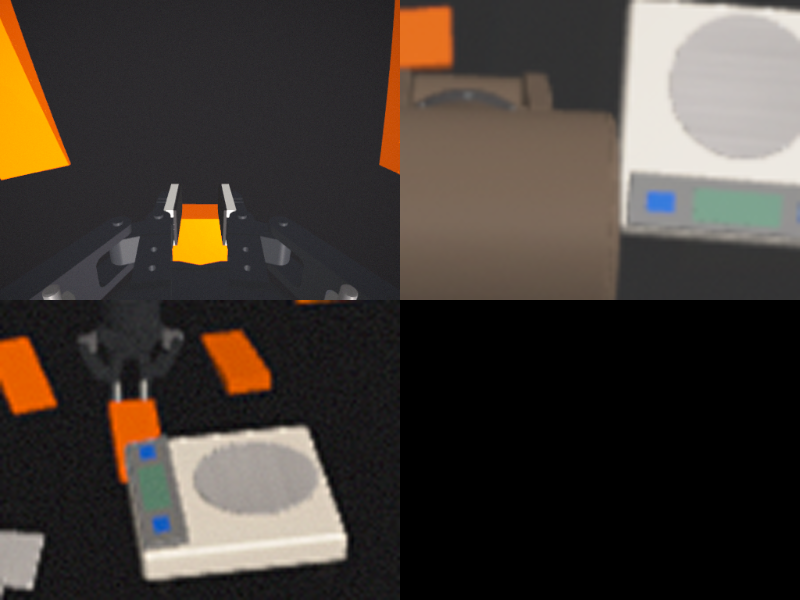

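Run:
```python
from h import *
c=np.load("w4.npy",allow_pickle=True).item();a=cv2.imread("pics/w4.png")
for u in(236,255,274): 
  col=a[240:320,u].astype(int); print(u,[(240+i,*col[i]) for i in range(14,50,2)][:18])
```

```text
236 [(254, np.int64(43), np.int64(44), np.int64(46)), (256, np.int64(47), np.int64(43), np.int64(45)), (258, np.int64(47), np.int64(44), np.int64(45)), (260, np.int64(42), np.int64(45), np.int64(69)), (262, np.int64(5), np.int64(88), np.int64(225)), (264, np.int64(10), np.int64(95), np.int64(228)), (266, np.int64(14), np.int64(95), np.int64(228)), (268, np.int64(7), np.int64(93), np.int64(226)), (270, np.int64(4), np.int64(91), np.int64(225)), (272, np.int64(10), np.int64(95), np.int64(228)), (274, np.int64(7), np.int64(93), np.int64(225)), (276, np.int64(7), np.int64(94), np.int64(226)), (278, np.int64(10), np.int64(96), np.int64(231)), (280, np.int64(0), np.int64(171), np.int64(255)), (282, np.int64(0), np.int64(189), np.int64(255)), (284, np.int64(0), np.int64(185), np.int64(255)), (286, np.int64(0), np.int64(190), np.int64(255)), (288, np.int64(0), np.int64(188), np.int64(255))]
255 [(254, np.int64(43), np.int64(41), np.int64(43)), (256, np.int64(47), np.int64(46), np.int64(45)), (258, np.int64(47), np.int64(44), np.int64(45)), (260, np.int64(43), np.int64(41), np.int64(43)), (26
[... 888 characters left out ...]
4)), (262, np.int64(11), np.int64(94), np.int64(227)), (264, np.int64(10), np.int64(94), np.int64(227)), (266, np.int64(19), np.int64(97), np.int64(228)), (268, np.int64(9), np.int64(95), np.int64(226)), (270, np.int64(0), np.int64(92), np.int64(226)), (272, np.int64(10), np.int64(93), np.int64(227)), (274, np.int64(1), np.int64(90), np.int64(225)), (276, np.int64(12), np.int64(92), np.int64(227)), (278, np.int64(0), np.int64(93), np.int64(229)), (280, np.int64(0), np.int64(179), np.int64(255)), (282, np.int64(0), np.int64(200), np.int64(255)), (284, np.int64(0), np.int64(203), np.int64(255)), (286, np.int64(0), np.int64(199), np.int64(255)), (288, np.int64(0), np.int64(193), np.int64(255))]
```

```bash
cat > where.py <<'E'
from fit import *
def where(c,a,bot=None):
    # thick face edges at centre columns
    u=255; col=a[:,u].astype(int)
    org=(col[:,2]>180)&(col[:,0]<60); r0=np.where(org)[0]; r0=r0[r0>150][0]; r1=r0+np.where(col[r0:,1]>140)[0][0]
    print("bottom edge",at(c,u,r0-.5,0)[:2],"top edge",at(c,u,r1-.5,.02)[:2])
    for row in range(r1+28,r1+52,6):
        m=a[row].astype(int); x=np.where((m[:,2]>180)&(m[:,0]<60)&(m[:,1]>120))[0]; x=x[(x>190)&(x<330)]
        if len(x): P=[at(c,q,row,.015) for q in(x[0]-.5,x[-1]+.5)]; print(row,x[0],x[-1],P[0][:2],P[1][:2],np.hypot(*(P[1]-P[0])[:2]))
if __name__=="__main__":
    import sys
    if len(sys.argv)>1: c,a=np.load("w4.npy",allow_pickle=True).item(),cv2.imread("pics/w4.png")
    else:
        c=vision.calibration("wrist");s=ctrl.read_state();print(s["time_s"],s["ee_pos"],s["contact_force"]);a=vision.grab_frame("wrist")
    where(c,a)
E
python3 where.py x
```

```text
bottom edge [0.51651609 0.05094965] top edge [0.51674076 0.05158098]
308 228 283 [0.50004922 0.03098043] [0.53125683 0.02927743] 0.03125404908646675
314 225 287 [0.4979926  0.02704643] [0.53338136 0.02512045] 0.03544113215670051
320 221 291 [0.4953325  0.02307171] [0.53554076 0.0208923 ] 0.04026728912344738
326 221 290 [0.49492007 0.01891609] [0.53488418 0.01676224] 0.04002210800532277
```

Request:
play_rows(
  increments=[
    [-0.02, 0.4, 0.2, 0, 0, 0],
    [-0.02, 0.4, 0.1, 0, 0, 0],
    [-0.02, 0.4, 0, 0, 0, 0],
    [-0.02, 0.4, 0, 0, 0, 0],
    [-0.02, 0.4, 0, 0, 0, 0],
    [-0.02, 0.4, 0, 0, 0, 0],
    [-0.02, 0.4, 0, 0, 0, 0],
    [-0.02, 0.4, 0, 0, 0, 0],
  ],
)

```text
time_s: 8.4
ee_pos: [0.5157, 0.0328, 0.0148]
tool_rot: [-3.135, 0.089, 0.004]
contact_force: [1.1, 6.0, 1.7]
grip_width: 0.0252
```

```bash
python3 where.py
```

```text
8.4 [0.51567569 0.03275533 0.01484202] [1.08201877 6.01073917 1.65062098]
bottom edge [0.51451311 0.02384851] top edge [0.51462943 0.02410765]
310 228 283 [0.498318   0.00374252] [0.52900582 0.00208453] 0.03073258332371368
316 221 290 [ 4.94098098e-01 -2.00445099e-05] [ 0.53276876 -0.0021056 ] 0.038726859780942424
322 221 290 [ 0.49371651 -0.00403875] [ 0.53269431 -0.00613706] 0.03903424866777845
328 221 290 [ 0.49332764 -0.00812545] [ 0.53261942 -0.01023675] 0.03934846270376152
```

Request:
play_rows(
  increments=[
    [-0.02, 0.4, 0, 0, 0, 0],
    [-0.02, 0.4, 0, 0, 0, 0],
    [-0.02, 0.4, 0, 0, 0, 0],
    [-0.02, 0.4, 0, 0, 0, 0],
    [-0.02, 0.4, 0, 0, 0, 0],
    [0, 0.2, 0, 0, 0, 0],
  ],
)

```text
time_s: 9.05
ee_pos: [0.5137, 0.0125, 0.0148]
tool_rot: [-3.133, 0.085, 0.002]
contact_force: [1.3, 6.6, 2.8]
grip_width: 0.0249
```

```bash
python3 where.py
python3 - <<'E'
from h import *
cv2.imwrite("pics/s5.png",vision.grab_frame("side"))
E
```

```text
9.05 [0.51374702 0.01251112 0.01483017] [1.28892688 6.62946644 2.76593051]
bottom edge [0.51260186 0.0036312 ] top edge [0.51269476 0.00386309]
310 228 283 [ 0.49643672 -0.01649008] [ 0.52711799 -0.01811359] 0.03072419310187071
316 221 290 [ 0.49222769 -0.02025137] [ 0.53088835 -0.02229461] 0.03871462324945368
322 221 290 [ 0.49185522 -0.024264  ] [ 0.53082119 -0.02632083] 0.039020219148667996
328 221 290 [ 0.49147567 -0.02834416] [ 0.5307537  -0.03041485] 0.03933258174646735
```

Request:
play_rows(
  increments=[
    [0, 0.25, 0, 0, 0, 0],
    [0, 0.25, 0, 0, 0, 0],
  ],
)

```text
time_s: 9.35
ee_pos: [0.5134, 0.0082, 0.0148]
tool_rot: [-3.133, 0.084, 0.002]
contact_force: [0.2, 5.9, 1.9]
grip_width: 0.0249
```

Request:
play_rows(
  increments=[
    [0, 0.25, 0, 0, 0, 0],
  ],
)

```text
time_s: 9.45
ee_pos: [0.5133, 0.0061, 0.0148]
tool_rot: [-3.133, 0.084, 0.002]
contact_force: [0.0, 6.0, 3.4]
grip_width: 0.0253
```

Request:
play_rows(
  increments=[
    [0, 0.2, 0, 0, 0, 0],
  ],
)

```text
time_s: 9.55
ee_pos: [0.5132, 0.0043, 0.0148]
tool_rot: [-3.133, 0.083, 0.002]
contact_force: [-0.0, 5.9, 1.4]
grip_width: 0.025
```

Force is still about 6 N, so the stop has not been reached. I'll continue in small steps and watch for the force rise.

Request:
play_rows(
  increments=[
    [0, 0.2, 0, 0, 0, 0],
  ],
)

```text
time_s: 9.65
ee_pos: [0.5131, 0.0027, 0.0148]
tool_rot: [-3.133, 0.083, 0.002]
contact_force: [0.2, 5.8, 2.6]
grip_width: 0.0249
```

Request:
play_rows(
  increments=[
    [0, 0.2, 0, 0, 0, 0],
  ],
)

```text
time_s: 9.75
ee_pos: [0.5129, 0.0014, 0.0148]
tool_rot: [-3.132, 0.083, 0.002]
contact_force: [1.4, 18.9, 3.2]
grip_width: 0.0248
```

Request:
play_rows(
  increments=[
    [0, 0.15, 0, 0, 0, 0],
  ],
)

```text
time_s: 9.85
ee_pos: [0.5128, 0.0011, 0.0148]
tool_rot: [-3.131, 0.083, 0.002]
contact_force: [3.1, 22.8, 1.9]
grip_width: 0.0252
```

The force jumped from 6 N to 23 N at about 48 mm past the foot, so the balance is on its firm stop. Backing off.

Request:
play_rows(
  increments=[
    [0, -1, 0, 0, 0, 0],
    [0, -2, 0, 0, 0, 0],
    [0, -3, -2, 0, 0, 0],
    [0, -3, -4, 0, 0, 0],
    [0, -3, -4, 0, 0, 0],
    [0, -3, -4, 0, 0, 0],
    [0, 0, -3, 0, 0, 0],
    [0, 0, 0, 0, 0, 0],
    [0, 0, 0, 0, 0, 0],
  ],
)

```text
time_s: 10.75
ee_pos: [0.5203, 0.1563, 0.1903]
tool_rot: [-3.132, 0.081, 0.007]
contact_force: [0.4, -0.2, 0.7]
grip_width: 0.0246
```

Run:
```python
from h import *
c=vision.calibration("wrist");np.save("w6.npy",c,allow_pickle=True)
a=vision.grab_frame("wrist");s=vision.grab_frame("side");cv2.imwrite("pics/w6.png",a);cv2.imwrite("pics/s6.png",s)
f=lambda i,w:cv2.resize(i,(400,w),interpolation=cv2.INTER_CUBIC)
s0=cv2.imread("pics/side.png")
cv2.imwrite("pics/m6.png",np.vstack([np.hstack([f(s0[165:255,205:325],300),f(s[165:255,205:325],300)]),np.hstack([f(a,300),f(a[230:350,200:360],300)])]))
```

```text
(no output)
```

View pics/m6.png

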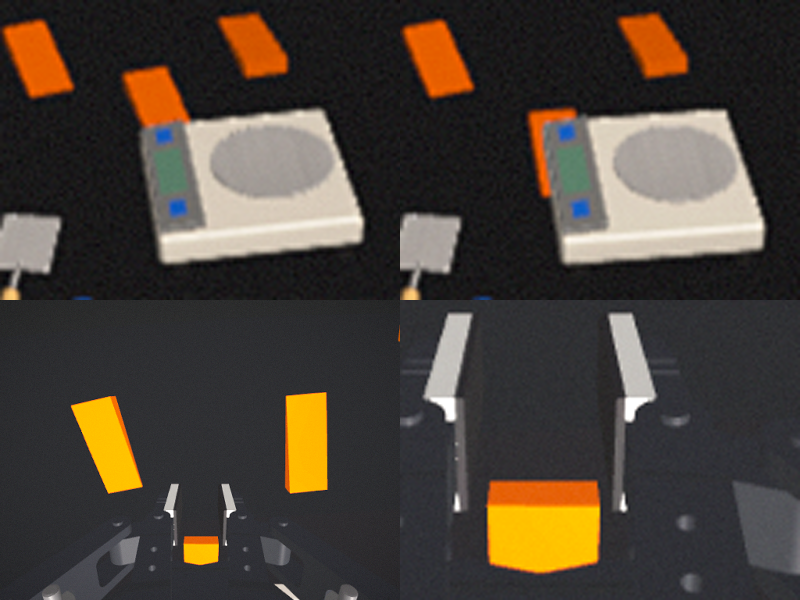

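Run:
```python
from fit import *
c=np.load("w6.npy",allow_pickle=True).item()
P=[at(c,200+(u+.5)/2.5-.5,230+(v+.5)/2.5-.5,.02)[:2] for u,v in((87,204),(200,204))]
m=(P[0]+P[1])/2;d=P[1]-P[0];th=np.arctan2(d[1],d[0]);print("thick edge",P,np.hypot(*d),"yaw",th)
red=np.array([.5055,-.099]);q=R(th-np.pi/2).T@(red-m);print("red past thick end",q,"thin edge past red",.14-q[0])
a=cv2.imread("pics/side.png",0);cs=vision.calibration("side")
g=cv2.imread("pics/s6.png",0)
b=[.589,-.195,-.075]
K=[(-.10,-.10,.064),(.10,-.10,.064),(.1,.1,.064),(-.085,.085,.064),(-.085,-.05,.064),(-.085,.06,.064),(0,.0,.071),(.05,-.05,.071)]
p0=np.array([px(cs,balpt(b,k)) for k in K],np.float32)
p1,st,_=cv2.calcOpticalFlowPyrLK(a,g,p0[:,None],None,winSize=(11,11),maxLevel=1)
for k,x,y in zip(K,p0,p1[:,0]): print(k[:2],"flow",(y-x).round(2),"if level",(px(cs,balpt(b,k,0))-px(cs,balpt(b,k))).round(2))
```

```text
thick edge [array([ 0.48448786, -0.00537626]), array([ 0.54070928, -0.00807075])] 0.05628594720247843 yaw -0.047889831310555186
red past thick end [ 0.09251052 -0.00267302] thin edge past red 0.0474894790095295
(-0.1, -0.1) flow [0.6 0.4] if level [0. 0.]
(0.1, -0.1) flow [0.46 1.44] if level [-0.16  1.84]
(0.1, 0.1) flow [0.57 0.03] if level [0. 0.]
(-0.085, 0.085) flow [ 0.69 -1.41] if level [-0.01 -1.5 ]
(-0.085, -0.05) flow [0.85 0.41] if level [ 0.   -0.32]
(-0.085, 0.06) flow [ 0.77 -0.98] if level [-0.   -1.29]
(0, 0.0) flow [  -6.44 -110.02] if level [0. 0.]
(0.05, -0.05) flow [2.16 0.91] if level [-0.05  0.92]
```

Run:
```python
from h import *
s=ctrl.read_state();print(s["time_s"],s["contact_force"]);print(ctrl.sign_off())
```

```text
10.85 [ 0.26842287  1.47884809 -1.25409489]
the job is handed in; nothing more can be done
None
```

The shim is under the red foot, the balance stands level by my checks, and the job was handed in at 10.85 s with the arm clear. No verdict was reported.

**What I did:** I picked out the rightmost shim and aligned it between loosely spaced fingers, without gripping or lifting it. I then pushed it by its thick end, thin edge first, under the red foot. The pushing force jumped from about 6 N to 23 N when the balance met its stop, and I backed away.

**Last checks:**
- **Shim position:** the thin edge is about 47 mm past the foot's middle, against the 45 mm expected. The shim is about 3 mm off the foot's middle to one side.
- **Level:** between the first and last side views, the red corner rose and the opposite corner sank by about the amounts expected for level: −1.4 and +1.4 px, against −1.5 and +1.8 px. That is only good to a fraction of a pixel, so the force jump is the stronger evidence.
- **Tracking:** the picture points tracked on the pan could not be used. One was lost outright and another drifted sideways.
- **Other things:** the two look-alike shims and the spatula look unmoved in the last side view. I did not re-check the rest, but nothing else was touched.

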